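Disc-cutter punches back in their stand by size

ROBOT

A 6-joint arm with a two-finger parallel gripper is mounted at the origin on the work surface. World frame = base frame: x ahead of the robot, y to its left, z up, the work surface at z = 0. Lengths are in m, angles in rad, forces in N, time in s.
With the tool pointing down it reaches from about 0.35 to 0.875 m from the base axis. Payload 15.5 kg.
Tool frame: the origin (TCP) lies at the very end of the fingers, on their centre line; the grasp point (between the pads) lies 19 mm behind it; z points along the fingers, y is the direction in which the jaws open and shut (so a half turn about z gives the same grasp; the last joint's range is limited). The gripper opens to 85 mm and grips with 20 to 120 N. Pads are 22 mm wide; open, the fingers measure 114 mm over their backs; the gripper's body (76 mm by 85 mm) begins 54 mm behind the grasp point. The pads swing forward as they close: fully open they stand 13 mm farther back than shut.
Start: joints at [1.248, 0.494, 1.345, -0, 1.302, -0.096], TCP at [0.141, 0.609, 0.231] pointing down, gripper open.
Joint ranges: [-2.91, 2.91], [-0.82, 2.16], [0.22, 2.67], [-1.22, 4.37], [0.12, 2.79], [-3.08, 3.08]. Speed limits (rad/s): [1.89, 1.89, 2.57, 3.01, 3.01, 3.01].

INTERFACE

Orientations are given as a unit quaternion [x, y, z, w].
In Python, from plant import r gives the robot as it stands.
- The arm moves only by the tool arm_command, never from a script. Its argument "commands" is a list that holds one entry, the list of rows, each a list of 5 numbers: the shift along the world's x, y, z in cm, then the turn about the world's z in degrees, then the opening, from 0 (shut) to 1 (fully open). In form: [[[tx, ty, tz, spin, claw], ...]]. A call has 1 to 12 rows; each row is the pose to reach, as a shift and turn from the pose commanded when the call began; what a row does not reach only later rows make up. A row lasts 1/10 s, in which the tool goes at most 50 mm and 8.59 degrees, less where a joint would pass 70% of its speed; a pose out of reach is approached as far as the arm can. A call with a gripper value outside its range is refused whole. The fingers move at their own pace and stop on an object; "force" is the grip in N (left out, the last holds). Time passes only in rows, so rows that repeat a pose let the fingers close. It gives the time, the measured TCP pose, the force and the opening at its end, in the units of the state.
- r.get_state(): the state, without advancing time (a new reading comes with each control period).
- r.read_camera(name): name is "side" or "top" or "wrist"; returns (picture, depth): 384x512x3 uint8, red, green, blue; 384x512 float32, m along the optical axis (not along the pixel's ray), 0 where there is no reading.
- r.get_calibration(name): a dict with "fx", "fy", "cx", "cy" (pixels), "rvec" (rotation vector, rad) and "tvec" (3), from world to camera coordinates, as OpenCV has them. Camera axes: x right, y down, z forward; pixel columns grow to the right and rows downward; lengths in m; the calibration is good to about 2 mm. A picture is of the moment at which its call begins: read the wrist's pose just before it. get_calibration takes no time and is no camera call; for the wrist camera it gives the pose at the moment of the call.
- r.job_done(): hands the job in, once; it reports no verdict.
The state is a dict: "time": time; "joint_positions": joint angles; "qvel": joint speeds; "joint_efforts": joint torques, N m; "position": TCP position; "orientation": TCP orientation; "force": force on the tool from outside, world axes, zero at the start; "ft_torque": the same for the moment, N m; "width": opening from 0.0 (shut) to 1.0 (fully open).
Only numpy, scipy, OpenCV 4.12 (cv2) and the standard library are available. Lean on these libraries where they do the work, as an engineer would, in place of code of your own. Each camera call takes 0.05 s, during which the arm holds its last target. There are 200 camera calls.

TASK

Put the four steel disc-cutter punches back in the wooden punch stand in order of size: smallest punch in the smallest well, up to the largest in the largest, each standing upright with its foot down on the felt. Set each one down rather than dropping it, do not knock any over, and leave the mallet and the wax tin where they are.

Things in the scene. Friction and masses are not known exactly. Their poses are not given: they have to be found in the camera images.
- punch1: The smallest of four disc-cutter punches: a solid plain steel cylinder 16 mm in diameter and 54 mm long, standing upright on the bench, its top edge bevelled over the last 6 mm. Origin: centre of its foot; z axis up along the cylinder. The four weigh roughly 0.09, 0.2, 0.4 and 0.65 kg from smallest to largest.
- punch2: The second smallest of four disc-cutter punches: a solid plain steel cylinder 24 mm in diameter and 58 mm long, standing upright on the bench, its top edge bevelled over the last 6 mm. Origin: centre of its foot; z axis up along the cylinder. The four weigh roughly 0.09, 0.2, 0.4 and 0.65 kg from smallest to largest.
- punch3: The second largest of four disc-cutter punches: a solid plain steel cylinder 32 mm in diameter and 62 mm long, standing upright on the bench, its top edge bevelled over the last 6 mm. Origin: centre of its foot; z axis up along the cylinder. The four weigh roughly 0.09, 0.2, 0.4 and 0.65 kg from smallest to largest.
- punch4: The largest of four disc-cutter punches: a solid plain steel cylinder 40 mm in diameter and 66 mm long, standing upright on the bench, its top edge bevelled over the last 6 mm. Origin: centre of its foot; z axis up along the cylinder. The four weigh roughly 0.09, 0.2, 0.4 and 0.65 kg from smallest to largest.
- felt1: Grey felt lining the smallest well of the punch stand, for the 16 mm punch; the round well is 32 mm across. Origin: centre of the felt's underside; its top, where the foot rests, is 2 mm above (18 mm above the bench); the stand's top face is 4 mm above the felt's top. The felts' x axes run along the row from the smallest to the largest well.
- felt2: Grey felt lining the second smallest well of the punch stand, for the 24 mm punch; the round well is 40 mm across. Origin: centre of the felt's underside; its top, where the foot rests, is 2 mm above (18 mm above the bench); the stand's top face is 4 mm above the felt's top. The stand is a fixed pale wooden block, 280 x 80 x 22 mm, flat on the bench, turned any way round.
- felt3: Grey felt lining the second largest well of the punch stand, for the 32 mm punch; the round well is 48 mm across. Origin: centre of the felt's underside; its top, where the foot rests, is 2 mm above (18 mm above the bench); the stand's top face is 4 mm above the felt's top. All four wells lie in one straight line in order of size, 62, 70 and 78 mm apart centre to centre from the smallest on.
- felt4: Grey felt lining the largest well of the punch stand, for the 40 mm punch; the round well is 56 mm across. Origin: centre of the felt's underside; its top, where the foot rests, is 2 mm above (18 mm above the bench); the stand's top face is 4 mm above the felt's top. The wells are 16 mm wider than their punches.
- mallet: A bystander: a mallet lying flat on the bench to the right of the stand and farther from the robot, 38 mm high: a white nylon head 38 mm in diameter and 75 mm long, lying across a round wooden handle 22 mm thick. Origin on the bench under the middle of the head; x axis along the handle, which reaches to x = 201 mm, away from the robot.
- wax_tin: A bystander: a round aluminium tin of cutting wax, 57 mm in diameter, 36 mm high, standing on the bench. Origin: centre of its underside. (A heavy steel disc cutter, 120 x 120 x 60 mm with four round holes, stands fixed farther away, over 0.78 m ahead of the robot, outside the work.)
Mind the look-alikes: they are no part of the job. Leave any purple look-alike of the punch4 alone.

How it is judged:
At the end, for the whole second after the job is handed in: Each of the four punches stands in the well of its own rank by size: its centre within 10 mm of that felt's centre, its foot no more than 3 mm above the felt's top, upright within 0.08 rad (about 4.5 degrees), and at rest (horizontal distance between punch1 and felt1 below 0.01 m and z of punch1 in the frame of felt1 below 0.005 m and angle between each of punch1, punch2, punch3, punch4's own z axis and vertical below 0.08 rad and linear speed of each of punch1, punch2, punch3, punch4 below 0.02 m/s and angular speed of each of punch1, punch2, punch3, punch4 below 0.2 rad/s and horizontal distance between punch2 and felt2 below 0.01 m and z of punch2 in the frame of felt2 below 0.005 m and horizontal distance between punch3 and felt3 below 0.01 m and z of punch3 in the frame of felt3 below 0.005 m and horizontal distance between punch4 and felt4 below 0.01 m and z of punch4 in the frame of felt4 below 0.005 m); the robot touches nothing.
It fails at once if a punch is knocked over (tilted more than 0.8 rad) (angle between any of punch1, punch2, punch3, punch4's own z axis and vertical above 0.8 rad).
It fails at once if a punch is dropped: in free fall, touching nothing, with its foot more than 50 mm above the bench (about 30 mm above the felt) ((contact force between punch1 and anything else below 0.01 N and height (world z) of punch1 above 0.05 m) or (contact force between punch2 and anything else below 0.01 N and height (world z) of punch2 above 0.05 m) or (contact force between punch3 and anything else below 0.01 N and height (world z) of punch3 above 0.05 m) or (contact force between punch4 and anything else below 0.01 N and height (world z) of punch4 above 0.05 m)).
It fails at once if the mallet or the wax tin is moved by more than 30 mm (distance of any of mallet, wax_tin from where it was at the start of the episode above 0.03 m).
It also fails if it takes over 120 s, if anything falls off the work surface, if the arm or the gripper's body presses on something with over 40 N, if the wrist force passes 120 N, or if a joint passes its speed limit or range.

## Working session

There is one attempt and no reset: what is moved stays moved. The work goes in short steps, Python scripts to look and compute and a tool call to move; the robot and the scene stay as the last step left them, time stands still between calls to the robot, and variables do not carry over. Pictures are saved under pics/ and viewed, about 12 in all and at most 16, crops included, and the job is handed in when it is done.

Besides the shell and the picture viewer there is one more tool, called after "Emit:" as name([rows], argument=value, ...), one row to a line, values as JSON. arm_command: Moves the arm, as the interface text tells. Its arguments: {"type":"object","properties":{"commands":{"type":"array"},"force":{"type":"number"}},"required":["commands"]}

```bash
mkdir -p pics; ls; cat > h.py <<'E'
import numpy as np,cv2
from plant import r
def cal(n):
    c=r.get_calibration(n);K=np.array([[c['fx'],0,c['cx']],[0,c['fy'],c['cy']],[0,0,1]]);R=cv2.Rodrigues(np.array(c['rvec'],float))[0]
    return K,R,np.array(c['tvec'],float).ravel()
def ray(c,u,v,z):
    K,R,t=c;d=R.T@np.linalg.inv(K)@np.array([u,v,1.]);o=-R.T@t
    return o+d*(z-o[2])/d[2]
def cloud(c,D):
    K,R,t=c;v,u=np.indices(D.shape);p=np.stack([(u-K[0,2])/K[0,0]*D,(v-K[1,2])/K[1,1]*D,D],-1)
    return (p-t)@R
def save(n,im): cv2.imwrite('pics/'+n+'.png',cv2.cvtColor(im,cv2.COLOR_RGB2BGR))
E
python3 - <<'E'
from h import *
for n in ['top','side']:
    im,D=r.read_camera(n);save(n+'0',im);np.savez(n+'0',im=im,D=D);K,R,t=cal(n);print(n,K[0,0],-R.T@t,R[2])
print(r.get_state())
E
```

```text
pics
top 424.053319333542 [ 0.43961693 -0.01894726  1.15112493] [ 0.07252552  0.01785678 -0.99720669]
side 393.87102447781734 [ 0.28339474 -0.82702789  0.68085385] [ 0.22273744  0.78603356 -0.57666218]
{'time': 0.1, 'joint_positions': array([ 1.24850375e+00,  4.94156560e-01,  1.34606839e+00, -1.05719489e-06,
        1.30249183e+00, -9.54591316e-02]), 'qvel': array([ 0.00032411, -0.00116467, -0.00096022,  0.00091933,  0.00159929,
        0.00031272]), 'joint_efforts': array([ 4.76025361e-04, -8.83593249e+01, -3.84557033e+01, -7.09853816e-05,
        5.28283766e-03,  1.02287240e-04]), 'position': array([0.14042811, 0.60868914, 0.23073806]), 'orientation': array([ 1.13173566e-01,  9.93575074e-01, -5.49951257e-04, -1.16050869e-04]), 'force': array([-0.78850788,  0.47292759, -0.33781076]), 'ft_torque': array([ 0.0087718 , -0.04373071,  0.01072813]), 'width': 1.0058084049397324}
```

View pics/top0.png

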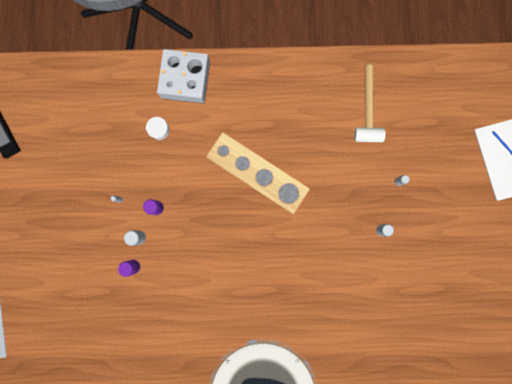

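View pics/side0.png

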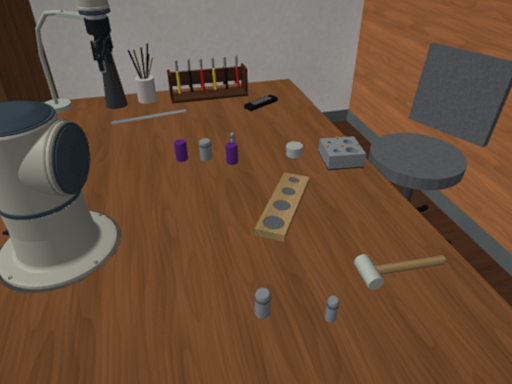

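The top view shows four steel cylinders, at about (116,199), (134,238), (387,230) and (403,180). The purple look-alikes are at (152,207) and (128,268), the wax tin at (157,128), the mallet head at (370,135), and the stand's wells run from (223,151) to (289,193). The look-alikes are excluded by colour. Next I'll measure.

```bash
python3 - <<'E'
from h import *
for n in ['top','side']:
    f=np.load(n+'0.npz');im,D=f['im'],f['D'];c=cal(n);P=cloud(c,D)
    z=P[...,2];m=((z>.025)&(z<.085)&(D>0)&(P[...,0]>.2)&(P[...,0]<.76)&(abs(P[...,1])<.45)).astype(np.uint8)
    N,L,S,C=cv2.connectedComponentsWithStats(m)
    for i in range(1,N):
        if S[i,4]<8: continue
        q=P[L==i];zt=np.percentile(q[:,2],95);t=q[q[:,2]>zt-.004]
        (x,y),w=cv2.minEnclosingCircle(q[:,:2].astype(np.float32))
        print(n,C[i].round(),'n',S[i,4],'zt',zt.round(4),'top mean',t[:,:2].mean(0).round(4),'circ',round(x,4),round(y,4),'d',round(2*w,4),im[L==i].mean(0).round())
# wells
f=np.load('top0.npz');im=f['im'];c=cal('top')
hsv=cv2.cvtColor(im,cv2.COLOR_RGB2HSV);m=((hsv[...,1]<70)).astype(np.uint8);m[:130]=0;m[220:]=0;m[:,:205]=0;m[:,312:]=0
N,L,S,C=cv2.connectedComponentsWithStats(m)
for i in range(1,N):
    if S[i,4]>30:
        p=ray(c,*C[i],.02);print('well',C[i].round(1),S[i],p.round(4),'d',2*np.sqrt(S[i,4]/np.pi)*1.13/424)
# stand outline
w=((hsv[...,1]<140)&(hsv[...,2]>150)).astype(np.uint8);w[:125]=0;w[220:]=0;w[:,:200]=0;w[:,315:]=0
w=cv2.morphologyEx(w|m,cv2.MORPH_CLOSE,np.ones((3,3)))
k=max(cv2.findContours(w,0,1)[0],key=cv2.contourArea)
q=np.array([ray(c,*p[0],.022)[:2] for p in k],np.float32);print(cv2.minAreaRect(q))
a=im[120:290,90:290];save('crop',np.hstack([cv2.resize(im[185:285,95:165],None,fx=5,fy=5),cv2.resize(im[165:245,370:420],None,fx=5,fy=5)[:500][:,:, :] if 0 else cv2.resize(im[155:255,365:425],None,fx=5,fy=5)]))
E
```

```text
top [370. 131.] n 447 zt 0.0392 top mean [ 0.6844 -0.2921] circ 0.7067 -0.2932 d 0.1036 [229. 224. 210.]
top [156. 127.] n 359 zt 0.0391 top mean [0.7093 0.2798] circ 0.7104 0.2794 d 0.058 [237. 238. 237.]
top [402. 180.] n 97 zt 0.0594 top mean [ 0.5599 -0.3702] circ 0.5589 -0.3701 d 0.0239 [166. 167. 171.]
top [115. 199.] n 46 zt 0.0572 top mean [0.5187 0.3874] circ 0.5194 0.3868 d 0.0159 [157. 157. 159.]
top [152. 207.] n 233 zt 0.0692 top mean [0.4963 0.2873] circ 0.4959 0.2863 d 0.0406 [126.  62. 163.]
top [385. 230.] n 161 zt 0.0642 top mean [ 0.4289 -0.3207] circ 0.4285 -0.3207 d 0.0322 [174. 176. 180.]
top [133. 238.] n 245 zt 0.0688 top mean [0.4162 0.3355] circ 0.4166 0.3337 d 0.0399 [178. 180. 184.]
top [127. 268.] n 248 zt 0.0699 top mean [0.3374 0.3493] circ 0.3377 0.3487 d 0.04 [120.  59. 155.]
side [232. 148.] n 224 zt 0.0682 top mean [0.4959 0.2804] circ 0.5052 0.3268 d 0.1341 [70. 41. 84.]
side [181. 147.] n 188 zt 0.0689 top mean [0.3393 0.3437] circ 0.337 0.3437 d 0.0433 [65. 32. 81.]
side [205. 146.] n 183 zt 0.068 top mean [0.4172 0.3299] circ 0.4179 0.3289 d 0.0
[... 196 characters left out ...]
2975 d 0.1058 [143. 140. 125.]
side [263. 299.] n 328 zt 0.0638 top mean [ 0.4293 -0.327 ] circ 0.4289 -0.3273 d 0.0322 [96. 98. 99.]
side [332. 305.] n 205 zt 0.0596 top mean [ 0.5593 -0.3763] circ 0.5592 -0.3772 d 0.0247 [ 98. 100. 101.]
well [223.  150.3] [218 145  11  11 101] [0.6479 0.1015 0.02  ] d 0.030222357121543614
well [242.2 162.7] [235 156  15  14 161] [0.6132 0.0498 0.02  ] d 0.03815755898370934
well [263.9 176.9] [256 169  17  17 236] [ 0.5739 -0.008   0.02  ] d 0.046198050333446775
well [288.2 192.8] [278 183  21  21 332] [ 0.5302 -0.0724  0.02  ] d 0.05479446463642751
((0.5859773755073547, 0.009634613990783691), (0.28368905186653137, 0.08532283455133438), 55.962928771972656)
```

View pics/crop.png

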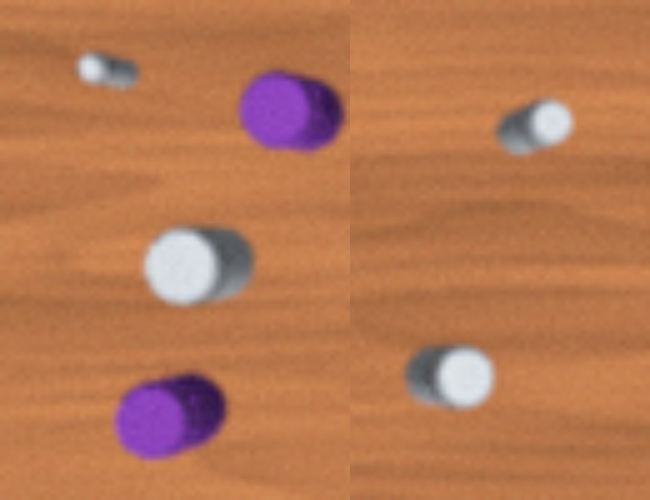

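The four steel tops measure 16, 24, 32 and 40 mm, and the wells come out 62/70/78 mm apart, so identities are clear. The crop confirms it: p1 is top left, p4 is the grey one at centre left, p2 is top right and p3 is bottom right. I'll go above p4 first and check for bias with the wrist camera.

Emit:
arm_command([
  [[27.5,-27.5,0,0,1],[27.5,-27.5,0,0,1],[27.5,-27.5,0,0,1],[27.5,-27.5,0,0,1],[27.5,-27.5,0,0,1],[27.5,-27.5,0,0,1],[27.5,-27.5,0,0,1],[27.5,-27.5,0,0,1],[27.5,-27.5,0,0,1],[27.5,-27.5,0,0,1],[27.5,-27.5,0,0,1],[27.5,-27.5,0,0,1]],
], force=60)

```text
time: 1.3
position: [0.4147, 0.3348, 0.2312]
orientation: [0.112, 0.994, -0.0, -0.0]
force: [-0.5, 0.3, 0.3]
width: 0.998
```

```bash
cat > w.py <<'E'
import sys
from h import *
s=r.get_state();c=cal('wrist');im,D=r.read_camera('wrist');save(sys.argv[1],im)
P=cloud(c,D);z=P[...,2];print('tcp',s['position'].round(4),'F',s['force'].round(1),'t',s['time'],'cam',(-c[1].T@c[2]).round(3))
m=((z>.028)&(z<.1)&(D>0)).astype(np.uint8);N,L,S,C=cv2.connectedComponentsWithStats(m)
for i in range(1,N):
    if S[i,4]<60: continue
    q=P[L==i];zt=np.percentile(q[:,2],95);t=q[q[:,2]>zt-.003];(x,y),w=cv2.minEnclosingCircle(t[:,:2].astype(np.float32))
    print(C[i].round(),S[i,:4],'zt',zt.round(4),'top circ',round(x,4),round(y,4),'d',round(2*w,4),'mean',t[:,:2].mean(0).round(4),im[L==i].mean(0).round())
E
python3 w.py w1
```

```text
tcp [0.4147 0.3348 0.2312] F [-0.5  0.3  0.3] t 1.3 cam [0.336 0.352 0.374]
[251.  93.] [232  73  40  41] zt 0.067 top circ 0.3394 0.3462 d 0.0371 mean [0.3393 0.3464] [104.  38. 144.]
[255. 168.] [237 147  37  41] zt 0.0668 top circ 0.4179 0.3319 d 0.0367 mean [0.4176 0.332 ] [145. 148. 156.]
[231. 237.] [214 217  34  42] zt 0.0667 top circ 0.4976 0.2839 d 0.0372 mean [0.497  0.2842] [ 97.  35. 134.]
[314. 235.] [307 226  16  19] zt 0.0546 top circ 0.5211 0.3841 d 0.0127 mean [0.5208 0.3843] [128. 124. 129.]
```

View pics/w1.png

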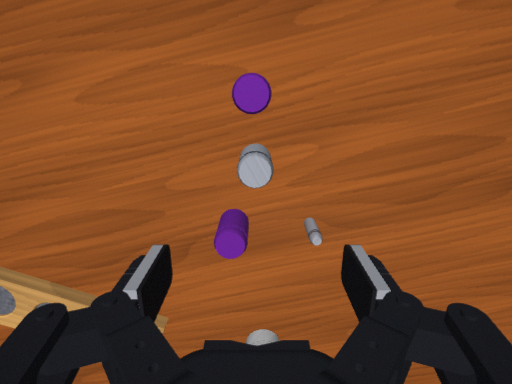

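The wrist view shows the grey p4 at (255,168) between the purple cylinders at (251,93) and (231,237), with p1 at (314,235). The wrist readings differ from the top camera by a steady (+1.5, −2.7) mm, so I'll apply that correction throughout. Descending on p4.

Emit:
arm_command([
  [[0.3,-0.3,-5,0,1],[0.3,-0.3,-10,0,1],[0.3,-0.3,-14,0,1],[0.3,-0.3,-17,0,1],[0.3,-0.3,-19,0,1],[0.3,-0.3,-20.3,0,1],[0.3,-0.3,-20.3,0,1],[0.3,-0.3,-20.3,0,1]],
])

```text
time: 2.15
position: [0.4187, 0.3315, 0.0289]
orientation: [0.113, 0.994, 0.0, 0.0]
force: [0.3, 0.0, 0.4]
width: 0.999
```

Emit:
arm_command([
  [[0,0,0,0,0.5],[0,0,0,0,0.4],[0,0,0,0,0.3],[0,0,0,0,0.2],[0,0,0,0,0.2],[0,0,0,0,0.2],[0,0,0,0,0.2],[0,0,0,0,0.2],[0,0,0,0,0.2],[0,0,0,0,0.2],[0,0,0,0,0.2],[0,0,0,0,0.2]],
])

```text
time: 3.35
position: [0.4189, 0.3312, 0.0291]
orientation: [0.113, 0.994, 0.0, 0.001]
force: [-1.4, -0.4, 11.8]
width: 0.451
```

Emit:
arm_command([
  [[0,0,0.5,0,0.2],[0,0,2,0,0.2],[0,0,4.5,0,0.2],[0,0,8,0,0.2],[0,0,11,0,0.2],[0.5,-2,12,-3,0.2],[2,-6,12,-8,0.2],[3,-10,12,-14,0.2],[4,-14,12,-20,0.2],[5,-18,12,-26,0.2],[6,-22,12,-32,0.2],[7,-26,12,-38,0.2]],
])

```text
time: 4.55
position: [0.4882, 0.0693, 0.1483]
orientation: [0.432, 0.902, -0.0, -0.0]
force: [1.2, 1.1, -6.2]
width: 0.452
```

Emit:
arm_command([
  [[1,-4,0,-3,0.2],[2.2,-8,0,-5,0.2],[3.4,-12,0,-5,0.2],[4,-13.8,0,-5,0.2],[4.3,-14.6,0,-5,0.2],[4.3,-14.6,0,-5,0.2],[4.3,-14.6,0,-5,0.2],[4.3,-14.6,0,-5,0.2]],
])

```text
time: 5.35
position: [0.531, -0.0738, 0.1482]
orientation: [0.469, 0.883, 0.0, -0.0]
force: [-0.4, -1.3, -7.2]
width: 0.447
```

```bash
python3 w.py w2
```

```text
tcp [ 0.531  -0.0738  0.1482] F [-0.4 -1.3 -7.2] t 5.35 cam [ 0.486 -0.008  0.291]
[ 38. 327.] [ 13 303  52  48] zt 0.062 top circ 0.4307 -0.3248 d 0.0301 mean [ 0.431  -0.3236] [90. 91. 97.]
```

View pics/w2.png

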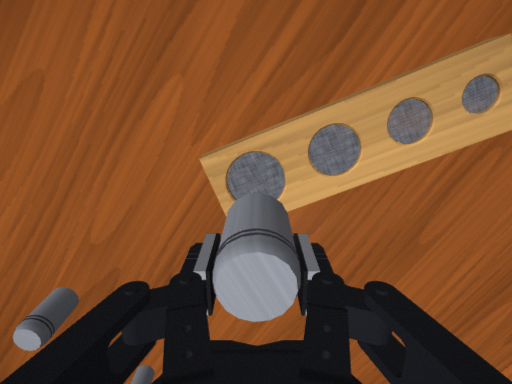

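The punch is held and nearly over its well. The wells are at (256,179), (335,149), (410,121) and (480,94) in the wrist view. I'll refine the well positions from this image.

```bash
python3 - <<'E'
from h import *
c=cal('wrist');im=cv2.imread('pics/w2.png');hsv=cv2.cvtColor(im,cv2.COLOR_BGR2HSV)
m=(hsv[...,1]<80).astype(np.uint8);m[193:]=0;m[:60]=0;m[:,:210]=0
for k in cv2.findContours(m,0,1)[0]:
    if cv2.contourArea(k)<200: continue
    k=k[k[:,0,1]<190]
    q=np.array([ray(c,*p[0],.020)[:2] for p in k]);A=np.c_[2*q,np.ones(len(q))];s=np.linalg.lstsq(A,(q**2).sum(1),rcond=None)[0]
    print(s[:2].round(4),'d',2*np.sqrt(s[2]+s[:2]@s[:2]).round(4))
E
```

```text
[ 0.532  -0.0756] d 0.0536
[ 0.5754 -0.0116] d 0.0458
[0.6145 0.0462] d 0.0376
[0.6492 0.0974] d 0.0294
```

Emit:
arm_command([
  [[0.1,-0.2,-1,0,0.2],[0.1,-0.2,-3,0,0.2],[0.1,-0.2,-5,0,0.2],[0.1,-0.2,-7,0,0.2],[0.1,-0.2,-8.5,0,0.2],[0.1,-0.2,-9.4,0,0.2],[0.1,-0.2,-9.9,0,0.2],[0.1,-0.2,-10.1,0,0.2],[0.1,-0.2,-10.1,0,0.2],[0.1,-0.2,-10.1,0,0.2]],
])

```text
time: 6.4
position: [0.533, -0.0771, 0.0478]
orientation: [0.469, 0.883, 0.0, 0.001]
force: [0.4, -0.1, -6.2]
width: 0.447
```

Emit:
arm_command([
  [[-0.1,0.1,-0.05,0,0.2],[-0.1,0.1,-0.1,0,0.2],[-0.1,0.1,-0.1,0,0.2]],
])

```text
time: 6.7
position: [0.5322, -0.0762, 0.0472]
orientation: [0.469, 0.883, 0.0, 0.001]
force: [-1.0, -0.2, 8.3]
width: 0.45
```

Contact. Releasing, then straight up.

Emit:
arm_command([
  [[0,0,0,0,0.5],[0,0,0,0,0.6],[0,0,0,0,0.7],[0,0,0,0,0.8],[0,0,0,0,0.8],[0,0,0,0,0.8],[0,0,1,0,0.8],[0,0,3,0,0.8],[0,0,6,0,0.8],[0,0,10,0,0.8],[0,0,13,0,0.8],[0,0,15,0,0.8]],
])

```text
time: 7.9
position: [0.532, -0.0761, 0.1994]
orientation: [0.469, 0.883, 0.0, 0.001]
force: [0.0, 0.1, -0.2]
width: 0.796
```

```bash
python3 w.py w3
```

```text
tcp [ 0.532  -0.0761  0.1994] F [ 0.   0.1 -0.2] t 7.9 cam [ 0.487 -0.01   0.342]
[257. 174.] [236 148  43  52] zt 0.0848 top circ 0.5322 -0.075 d 0.0373 mean [ 0.532  -0.0746] [132. 135. 143.]
[ 67. 289.] [ 48 273  42  37] zt 0.0621 top circ 0.431 -0.3245 d 0.0301 mean [ 0.4272 -0.3229] [ 94.  96. 102.]
[267. 340.] [257 334  21  11] zt 0.0347 top circ 0.6795 -0.2633 d 0.0163 mean [ 0.6782 -0.2615] [170. 173. 166.]
```

Emit:
arm_command([
  [[-1.5,-4,0,-8,0.8],[-3,-8,0,-16,0.8],[-5,-12,0,-24,0.8],[-6.5,-16,0,-32,0.8],[-8,-20,0,-40,0.8],[-9.5,-23,0,-48,0.8],[-10.1,-24.8,0,-56,0.8],[-10.1,-24.8,0,-64,0.8],[-10.1,-24.8,0,-68,0.8],[-10.1,-24.8,0,-68,0.8],[-10.1,-24.8,0,-68,0.8]],
])

```text
time: 9.05
position: [0.4305, -0.3239, 0.1966]
orientation: [0.882, 0.471, 0.0, 0.0]
force: [0.1, 1.0, 0.9]
width: 0.799
```

```bash
python3 w.py w4
```

```text
tcp [ 0.4305 -0.3239  0.1966] F [0.1 1.  0.9] t 9.05 cam [ 0.476 -0.257  0.339]
[481.  15.] [457   0  48  38] zt 0.0381 top circ 0.6851 -0.3169 d 0.036 mean [ 0.6847 -0.3196] [200. 202. 194.]
[393. 142.] [376 129  34  27] zt 0.0586 top circ 0.5612 -0.3749 d 0.0211 mean [ 0.5612 -0.3746] [129. 129. 136.]
[257. 173.] [241 155  32  37] zt 0.0626 top circ 0.4311 -0.3256 d 0.0291 mean [ 0.4313 -0.3252] [135. 138. 146.]
```

Emit:
arm_command([
  [[0.1,-0.1,-4,0,0.8],[0.1,-0.1,-8,0,0.8],[0.1,-0.1,-12,0,0.8],[0.1,-0.1,-14.5,0,0.8],[0.1,-0.1,-16,0,0.8],[0.1,-0.1,-16.8,0,0.8],[0.1,-0.1,-16.8,0,0.8],[0.1,-0.1,-16.8,0,0.8]],
])

```text
time: 9.9
position: [0.4319, -0.3252, 0.029]
orientation: [0.883, 0.47, 0.0, 0.0]
force: [0.7, -0.2, 0.2]
width: 0.798
```

Emit:
arm_command([
  [[0,0,0,0,0.5],[0,0,0,0,0.4],[0,0,0,0,0.3],[0,0,0,0,0.2],[0,0,0,0,0.1],[0,0,0,0,0.1],[0,0,0,0,0.1],[0,0,0,0,0.1],[0,0,0,0,0.1],[0,0,0,0,0.1],[0,0,0,0,0.1],[0,0,0,0,0.1]],
])

```text
time: 11.1
position: [0.4318, -0.3253, 0.0291]
orientation: [0.883, 0.47, 0.0, 0.001]
force: [-1.0, 0.4, 9.5]
width: 0.355
```

Emit:
arm_command([
  [[0,0,0.5,0,0.1],[0,0,2,0,0.1],[0,0,4.5,0,0.1],[0,0,8,0,0.1],[0,0,11,0,0.1],[0.7,1.5,12,0,0.1],[2.3,5,12,0,0.1],[4,9,12,0,0.1],[6,13,12,0,0.1],[8,17,12,0,0.1],[9.6,21,12,0,0.1],[11.5,25,12,0,0.1]],
])

```text
time: 12.3
position: [0.5462, -0.0725, 0.1479]
orientation: [0.883, 0.47, -0.0, -0.0]
force: [0.2, -0.8, -3.9]
width: 0.356
```

Emit:
arm_command([
  [[1.6,3.5,0,0,0.1],[2.6,5.8,0,0,0.1],[2.9,6.4,0,0,0.1],[2.9,6.4,0,0,0.1],[2.9,6.4,0,0,0.1],[2.9,6.4,-1,0,0.1],[2.9,6.4,-3,0,0.1],[2.9,6.4,-5,0,0.1],[2.9,6.4,-7,0,0.1],[2.9,6.4,-8.4,0,0.1],[2.9,6.4,-9.2,0,0.1],[2.9,6.4,-9.2,0,0.1]],
])

```text
time: 13.5
position: [0.5747, -0.0116, 0.0551]
orientation: [0.883, 0.469, -0.001, -0.001]
force: [1.0, 0.5, -2.5]
width: 0.352
```

Emit:
arm_command([
  [[0.05,0,-0.3,0,0.1],[0.05,0,-0.6,0,0.1],[0.05,0,-0.8,0,0.1],[0.05,0,-0.9,0,0.1],[0.05,0,-1,0,0.1],[0.05,0,-1,0,0.1],[0.05,0,-1,0,0.1]],
])

```text
time: 14.2
position: [0.5762, -0.0109, 0.0471]
orientation: [0.883, 0.47, 0.0, 0.0]
force: [-4.1, 1.6, 8.4]
width: 0.358
```

Emit:
arm_command([
  [[0,0,0,0,0.5],[0,0,0,0,0.6],[0,0,0,0,0.7],[0,0,0,0,0.7],[0,0,0,0,0.7],[0,0,1,0,0.7],[0,0,3,0,0.7],[0,0,6,0,0.7],[0,0,10,0,0.7],[0,0,13,0,0.7],[0,0,15,0,0.7],[0,0,15,0,0.7]],
])

```text
time: 15.4
position: [0.5775, -0.0111, 0.1999]
orientation: [0.883, 0.47, 0.002, 0.002]
force: [0.0, 0.6, -1.2]
width: 0.698
```

```bash
python3 w.py w5
```

```text
tcp [ 0.5775 -0.0111  0.1999] F [ 0.   0.6 -1.2] t 15.4 cam [0.623 0.055 0.343]
[253. 176.] [237 155  34  42] zt 0.0807 top circ 0.5762 -0.0113 d 0.0292 mean [ 0.5761 -0.0111] [125. 128. 135.]
[254. 246.] [235 217  39  57] zt 0.0844 top circ 0.5328 -0.0752 d 0.0374 mean [ 0.5335 -0.0746] [117. 118. 124.]
[453. 298.] [428 273  58  53] zt 0.0377 top circ 0.6906 -0.2948 d 0.0759 mean [ 0.6878 -0.2919] [174. 174. 164.]
[390. 379.] [382 374  19  10] zt 0.0409 top circ 0.567 -0.3688 d 0.0178 mean [ 0.5677 -0.366 ] [73. 74. 79.]
```

Emit:
arm_command([
  [[0,-4,0,0,0.7],[-0.5,-8,0,0,0.7],[-0.6,-12,0,0,0.7],[-0.8,-16,0,0,0.7],[-1,-20,0,0,0.7],[-1.1,-24,0,0,0.7],[-1.2,-28,0,0,0.7],[-1.4,-32,0,0,0.7],[-1.4,-35,0,0,0.7],[-1.4,-36.4,0,0,0.7],[-1.4,-36.4,0,0,0.7],[-1.4,-36.4,0,0,0.7]],
])

```text
time: 16.65
position: [0.5618, -0.3739, 0.1957]
orientation: [0.883, 0.47, -0.0, -0.001]
force: [0.1, -0.3, -0.7]
width: 0.7
```

```bash
python3 w.py w6
```

```text
tcp [ 0.5618 -0.3739  0.1957] F [ 0.1 -0.3 -0.7] t 16.65 cam [ 0.608 -0.308  0.338]
[323.  31.] [286   0  74  74] zt 0.0382 top circ 0.6851 -0.299 d 0.0709 mean [ 0.6863 -0.3007] [201. 200. 189.]
[256. 173.] [245 159  24  28] zt 0.0588 top circ 0.562 -0.3752 d 0.0209 mean [ 0.562 -0.375] [131. 132. 140.]
```

Emit:
arm_command([
  [[0,-0.1,-4,0,0.7],[0,-0.1,-8,0,0.7],[0,-0.1,-12,0,0.7],[0,-0.1,-14.5,0,0.7],[0,-0.1,-16,0,0.7],[0,-0.1,-17,0,0.7],[0,-0.1,-17,0,0.7],[0,-0.1,-17,0,0.7]],
])

```text
time: 17.5
position: [0.5627, -0.3762, 0.0274]
orientation: [0.883, 0.47, 0.0, 0.001]
force: [1.1, -0.4, 0.1]
width: 0.7
```

Emit:
arm_command([
  [[0,0,0,0,0.5],[0,0,0,0,0.4],[0,0,0,0,0.3],[0,0,0,0,0.2],[0,0,0,0,0.1],[0,0,0,0,0],[0,0,0,0,0],[0,0,0,0,0],[0,0,0,0,0],[0,0,0,0,0],[0,0,0,0,0],[0,0,0,0,0]],
])

```text
time: 18.7
position: [0.5623, -0.3763, 0.027]
orientation: [0.883, 0.469, 0.0, 0.0]
force: [-1.1, 0.3, 6.0]
width: 0.261
```

Emit:
arm_command([
  [[0,0,0.5,0,0],[0,0,2,0,0],[0,0,4.5,0,0],[0,0,8,0,0],[0,0,11,0,0],[0.2,2,12,0,0],[0.6,6,12,0,0],[1,10,12,0,0],[1.5,14,12,0,0],[2,18,12,0,0],[2.7,22,12,0,0],[3.2,26,12,0,0]],
])

```text
time: 19.9
position: [0.5938, -0.1136, 0.1467]
orientation: [0.883, 0.47, 0.0, -0.0]
force: [0.3, 0.0, -2.3]
width: 0.261
```

Emit:
arm_command([
  [[0.5,4,0,0,0],[1,8,0,0,0],[1.5,12,0,0,0],[1.8,14.5,0,0,0],[2,16.2,0,0,0],[2,16.2,0,0,0],[2,16.2,0,0,0],[2,16.2,-2,0,0],[2,16.2,-5,0,0],[2,16.2,-7.5,0,0],[2,16.2,-9,0,0],[2,16.2,-9,0,0]],
])

```text
time: 21.1
position: [0.6126, 0.0447, 0.0544]
orientation: [0.883, 0.469, -0.002, -0.001]
force: [-0.1, 0.7, -0.8]
width: 0.262
```

Emit:
arm_command([
  [[0.1,0.05,-0.4,0,0],[0.1,0.05,-0.7,0,0],[0.1,0.05,-0.9,0,0],[0.1,0.05,-1,0,0],[0.1,0.05,-1.1,0,0],[0.1,0.05,-1.2,0,0],[0.1,0.05,-1.2,0,0]],
])

```text
time: 21.8
position: [0.6152, 0.0466, 0.0449]
orientation: [0.883, 0.47, 0.0, 0.0]
force: [-2.5, -0.3, 7.5]
width: 0.261
```

Emit:
arm_command([
  [[0,0,0,0,0.4],[0,0,0,0,0.5],[0,0,0,0,0.6],[0,0,0,0,0.6],[0,0,0,0,0.6],[0,0,1,0,0.6],[0,0,3,0,0.6],[0,0,6,0,0.6],[0,0,10,0,0.6],[0,0,13,0,0.6],[0,0,15,0,0.6],[0,0,15,0,0.6]],
])

```text
time: 23.0
position: [0.6165, 0.0465, 0.1981]
orientation: [0.883, 0.47, 0.002, 0.001]
force: [0.2, 0.1, -0.8]
width: 0.601
```

```bash
python3 w.py w7
```

```text
tcp [0.6165 0.0465 0.1981] F [ 0.2  0.1 -0.8] t 23.0 cam [0.662 0.113 0.341]
[14. 35.] [ 0  8 33 50] zt 0.0613 top circ 0.5085 0.2719 d 0.027 mean [0.5106 0.2697] [44. 16. 62.]
[254. 175.] [242 158  25  34] zt 0.0766 top circ 0.6156 0.0467 d 0.0208 mean [0.6158 0.0472] [119. 121. 128.]
[254. 239.] [238 215  32  48] zt 0.0804 top circ 0.5758 -0.0112 d 0.0288 mean [ 0.5762 -0.0108] [114. 115. 120.]
[254. 300.] [236 270  37  60] zt 0.0843 top circ 0.5334 -0.0752 d 0.0369 mean [ 0.5337 -0.0744] [105. 107. 113.]
```

Emit:
arm_command([
  [[-1,4,0,0,0.6],[-2.2,8,0,0,0.6],[-3.3,12,0,0,0.6],[-4.5,16,0,0,0.6],[-5.6,20,0,0,0.6],[-6.7,24,0,0,0.6],[-7.8,28,0,0,0.6],[-8.9,32,0,0,0.6],[-9.4,33.7,0,0,0.6],[-9.4,33.7,0,0,0.6],[-9.4,33.7,0,0,0.6],[-9.4,33.7,0,0,0.6]],
])

```text
time: 24.25
position: [0.5214, 0.3822, 0.194]
orientation: [0.883, 0.469, -0.0, 0.0]
force: [0.0, 0.1, 0.2]
width: 0.601
```

```bash
python3 w.py w8
```

```text
tcp [0.5214 0.3822 0.194 ] F [0.  0.1 0.2] t 24.25 cam [0.567 0.449 0.336]
[467. 150.] [437 123  60  56] zt 0.0368 top circ 0.7129 0.2759 d 0.0582 mean [0.7134 0.277 ] [200. 198. 199.]
[255. 169.] [248 160  16  19] zt 0.0544 top circ 0.5206 0.3815 d 0.0102 mean [0.5228 0.3844] [123. 124. 130.]
[288. 255.] [270 232  35  47] zt 0.0665 top circ 0.4988 0.284 d 0.0369 mean [0.4987 0.2848] [ 93.  34. 127.]
[143. 275.] [122 260  43  32] zt 0.0661 top circ 0.347 0.3536 d 0.0298 mean [0.3483 0.3548] [70. 27. 98.]
[472. 339.] [459 328  31  29] zt 0.063 top circ 0.6262 0.0507 d 0.0121 mean [0.6263 0.0521] [85. 79. 77.]
```

View pics/w8.png

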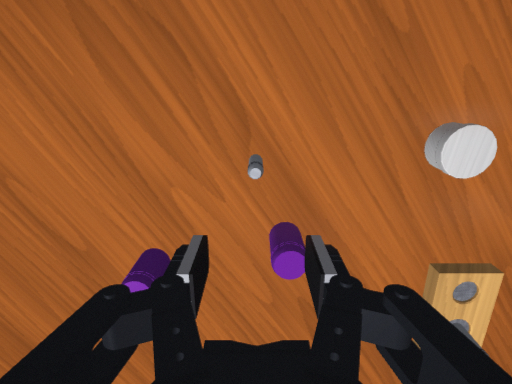

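The wrist view shows grey p1 at (255,169) between the jaws, the purple look-alike at (288,255) clear of the fingers, and the tin at (467,150).

Emit:
arm_command([
  [[0.1,0.1,-4,0,0.6],[0.1,0.1,-8,0,0.6],[0.1,0.1,-12,0,0.6],[0.1,0.1,-14.5,0,0.6],[0.1,0.1,-16,0,0.6],[0.1,0.1,-17.2,0,0.6],[0.1,0.1,-17.2,0,0.6],[0.1,0.1,-17.2,0,0.6]],
])

```text
time: 25.1
position: [0.5227, 0.3847, 0.0232]
orientation: [0.883, 0.469, 0.001, -0.0]
force: [0.4, 0.2, 1.1]
width: 0.601
```

Emit:
arm_command([
  [[0,0,0,0,0.5],[0,0,0,0,0.4],[0,0,0,0,0.3],[0,0,0,0,0.2],[0,0,0,0,0.1],[0,0,0,0,0],[0,0,0,0,0],[0,0,0,0,0],[0,0,0,0,0],[0,0,0,0,0],[0,0,0,0,0],[0,0,0,0,0]],
], force=40)

```text
time: 26.3
position: [0.5222, 0.3846, 0.0226]
orientation: [0.883, 0.47, 0.0, -0.0]
force: [-0.9, -0.1, 5.7]
width: 0.174
```

Emit:
arm_command([
  [[0,0,0.5,0,0],[0,0,2,0,0],[0,0,4.5,0,0],[0,0,8,0,0],[0,0,11,0,0],[0.9,-2,12,0,0],[2.4,-5.5,12,0,0],[4,-9,12,0,0],[5.7,-13,12,0,0],[7.5,-17,12,0,0],[9.3,-21,12,0,0],[11,-25,12,0,0]],
])

```text
time: 27.5
position: [0.6327, 0.1328, 0.1435]
orientation: [0.883, 0.47, 0.0, 0.0]
force: [1.0, 0.6, -0.4]
width: 0.17
```

Emit:
arm_command([
  [[1.2,-2.5,0,0,0],[1.7,-3.7,0,0,0],[1.7,-3.7,0,0,0],[1.7,-3.7,0,0,0],[1.7,-3.7,-2,0,0],[1.7,-3.7,-5,0,0],[1.7,-3.7,-7.5,0,0],[1.7,-3.7,-9,0,0],[1.7,-3.7,-9,0,0],[1.7,-3.7,-9,0,0]],
])

```text
time: 28.5
position: [0.6493, 0.0982, 0.053]
orientation: [0.883, 0.47, 0.0, 0.0]
force: [-0.4, -0.4, -0.7]
width: 0.172
```

Emit:
arm_command([
  [[0,-0.05,-0.4,0,0],[0,-0.05,-0.7,0,0],[0,-0.05,-0.9,0,0],[0,-0.05,-1,0,0],[0,-0.05,-1.1,0,0],[0,-0.05,-1.2,0,0],[0,-0.05,-1.2,0,0]],
])

```text
time: 29.2
position: [0.6492, 0.097, 0.0407]
orientation: [0.883, 0.47, 0.0, 0.0]
force: [-1.2, 0.3, 4.2]
width: 0.174
```

Contact. Release, lift and check.

Emit:
arm_command([
  [[0,0,0,0,0.3],[0,0,0,0,0.4],[0,0,0,0,0.5],[0,0,0,0,0.5],[0,0,0,0,0.5],[0,0,1,0,0.5],[0,0,3,0,0.5],[0,0,6,0,0.5],[0,0,10,0,0.5],[0,0,14,0,0.5],[0,0,16,0,0.5],[0,0,16,0,0.5]],
])

```text
time: 30.4
position: [0.6506, 0.0971, 0.2046]
orientation: [0.883, 0.47, 0.003, 0.001]
force: [-0.0, 0.5, -0.8]
width: 0.497
```

```bash
python3 w.py w9; python3 - <<'E'
from h import *
im,D=r.read_camera('side');c=cal('side');save('side1',im);P=cloud(c,D);z=P[...,2]
for n,(x,y) in dict(mallet=(.684,-.298),tin=(.711,.275)).items():
    q=P[(np.hypot(P[...,0]-x,P[...,1]-y)<.045)&(z>.03)&(z<.05)];print(n,q.mean(0).round(4))
E
```

```text
tcp [0.6506 0.0971 0.2046] F [-0.   0.5 -0.8] t 30.4 cam [0.696 0.163 0.347]
[203.   2.] [186   0  35   7] zt 0.037 top circ 0.6999 0.2552 d 0.0287 mean [0.6991 0.2538] [168. 167. 169.]
[362.  16.] [321   0 107  47] zt 0.0531 top circ 0.8261 0.1656 d 0.0847 mean [0.813  0.1607] [153. 157. 166.]
[ 22. 102.] [ 0 80 51 45] zt 0.0666 top circ 0.5001 0.2815 d 0.0372 mean [0.504  0.2778] [69. 25. 96.]
[255. 173.] [247 161  16  24] zt 0.0726 top circ 0.6495 0.0964 d 0.0127 mean [0.6501 0.0967] [109. 111. 117.]
[254. 227.] [243 209  23  37] zt 0.0764 top circ 0.6158 0.0471 d 0.0206 mean [0.6161 0.0474] [113. 112. 116.]
[254. 304.] [238 259  33  86] zt 0.0803 top circ 0.5637 -0.0343 d 0.081 mean [ 0.5702 -0.0206] [89. 91. 96.]
mallet [ 0.6834 -0.2994  0.0356]
tin [0.7101 0.2713 0.0364]
```

View pics/w9.png

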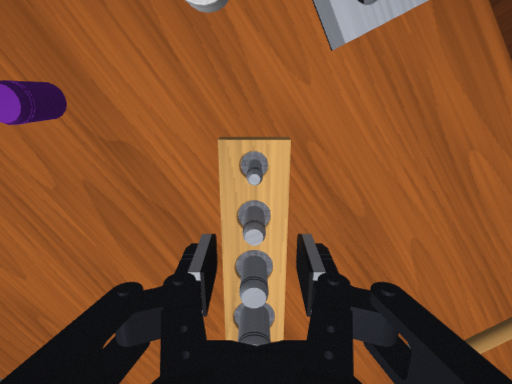

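View pics/side1.png

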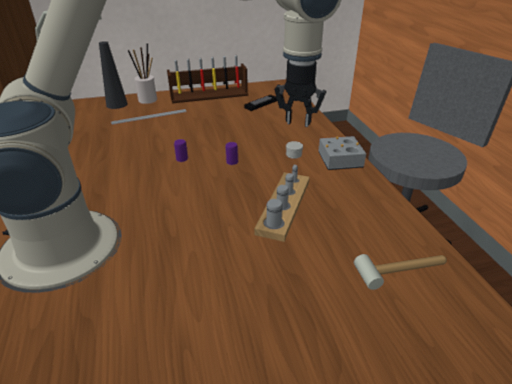

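All four stand centred in their wells, in a row from (254,170) to (254,330) in the wrist view. The arm is clear, and the tin and mallet haven't moved in the side view. Handing in.

```bash
python3 -c "
from plant import r
print(r.job_done())"
```

```text
the job is handed in; nothing more can be done
None
```

All four punches are back in the stand in order of size, and the job is handed in at about 30 s of robot time. I set each one down until the wrist force showed contact before releasing it. The hand-in gives no verdict.

- **Position:** in the last wrist-camera readings, each punch top lies within about 2 mm of its well's centre.
- **Height:** the tops of punches 1 to 4 stand at about 73, 76, 80 and 84 mm, against an expected 72, 76, 80 and 84 mm. That means the feet are on the felt. Punch 4 was last measured after punch 2 was placed; in the final picture the gripper partly hides it and it runs together with punch 3.
- **Uprightness:** I judged this from the pictures and the top positions, and did not measure the tilt angle.
- **Bystanders:** in the side view the mallet and wax tin show no visible movement. I did not touch the purple look-alikes.
- **Disagreement:** the fixed cameras differed by about 6 mm sideways, and the top camera was about 3 mm off the wrist camera. I used the wrist-camera readings for every grasp and placing.

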